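# Adapter sleeve off the drying rod and into its rack

### The job

The orange rotor adapter sleeve has dried on the leaning rod of the draining stand. Slide it off over the rod's open end and put it upright into the free round seat of the white rack beside the grey sleeve, all the way down, lowering it in rather than dropping it. Leave the grey sleeve seated and do not shove aside or knock over the beaker, wash bottle, centrifuge tube and vial.

Things in the scene. Friction and masses are not known exactly. Their poses are not given: they have to be found in the camera images.
- sleeve: The orange plastic adapter sleeve, an open straight tube 48 mm outside diameter, 34 mm bore, 100 mm long, about 90 g, loose. Origin on its axis at the end that is the lower one at the start; its z axis runs along the tube to the other end (100 mm away). Both ends are alike. It starts on the leaning rod, its lower end against the rod's black stop collar, hanging on the rod with about 4 mm slack.
- rod: The fixed steel rod of the draining stand, 24 mm diameter, leaning 35 degrees from vertical towards the robot (the stand's -x, yaw up to 0.45 rad either way). Origin on its axis at the upper face of the black stop collar (40 mm diameter), 46 mm above the bench; z runs along the rod up to its open end, 112 mm from the origin; at the start it sticks about 12 mm out of the sleeve.
- stand: The draining stand's dark base plate, 150 x 110 x 14 mm, fixed to the bench. Origin at the underside centre; the rod rises from its +x part and leans to its -x. Stand and rack may change sides of the bench. Behind both, from about 0.63 m ahead of the robot base, stands the tall white spectrometer housing.
- rack: The white adapter rack, a block 90 x 172 x 35 mm with two round blind seats in its top, fixed to the bench, at a yaw from -0.8 to 3.9 rad (the free seat may lie to the left, front or right). Origin at the underside centre; seats lie on its y axis at +42 mm (free) and -42 mm (holds the grey sleeve). Each seat is 52.5 mm wide, 25 mm deep, floor 10 mm above the bench, with a 2 mm chamfer at the mouth.
- free_seat (a point): Centre of the floor of the free seat of the white rack, 10 mm above the bench and 25 mm below the rack's top.
- taken_seat (a point): Centre of the floor of the seat that holds the grey sleeve.
- grey_sleeve: A grey sleeve of the same size as the orange one, loose, standing upright in the taken seat of the rack, its top 110 mm above the bench. Origin at the centre of its lower end.
- beaker: Clear 100 ml beaker, 56 mm diameter, 68 mm high, loose, between rod stand and rack near the front edge of the bench. Origin at the underside centre.
- wash_bottle: White wash bottle with a red cap, 90 x 62 x 188 mm, loose, at the left of the bench. Origin at the underside centre.
- tube50_a: White 50 ml centrifuge tube standing on its blue cap, 34 mm diameter, 121 mm high, loose, at the right of the bench. Origin at the underside centre.
- vial_a: Brown vial with a black cap, 28 mm diameter, 49 mm high, loose, between rod stand and rack towards the back. Origin at the underside centre.
Mind the look-alikes: they are no part of the job. Leave any yellow look-alike of the grey_sleeve alone.

How it is judged:
By the outcome, as a careful person would: the job done as asked, in the order asked, and still so for the second after the job is handed in, with the robot touching nothing.
It also fails if it takes over 42 s, if anything falls off the work surface, if the arm or the gripper's body presses on something with over 40 N, if the wrist force passes 120 N, or if a joint passes its speed limit or range.

### The arm

A 6-joint arm with a two-finger parallel gripper is mounted at the origin on a cart in front of the work surface, level with it; the furniture and walls round the work are solid. World frame = base frame: x ahead of the robot, y to its left, z up, the work surface at z = 0. Lengths are in m, angles in rad, forces in N, time in s.
With the tool pointing down it reaches from about 0.325 to 0.925 m from the base axis. Payload 3.1 kg.
Tool frame: the origin (TCP) lies between the finger pads; the fingertips stand 22 mm ahead of it and the grasp point (between the pads) lies 3 mm ahead of it; z points along the fingers, y is the line along which they close (so a half turn about z gives the same grasp; the last joint's range is limited). The gripper opens to 85 mm and grips with 20 to 120 N. Pads are 22 mm wide; open, the fingers measure 114 mm over their backs; the gripper's body (76 mm by 85 mm) begins 54 mm behind the grasp point. The pads swing forward as they close: fully open they stand 13 mm farther back than shut.
Start: joints at [-1.279, 0.217, 1.613, -0, 1.311, -0.112], TCP at [0.246, -0.575, 0.253] pointing down, gripper open.
Joint ranges: [-2.75, 2.75], [-0.78, 2.1], [0.31, 2.55], [-1.13, 4.27], [0.13, 2.63], [-2.58, 2.58]. Speed limits (rad/s): [2.79, 2.79, 3.14, 3.14, 3.14, 3.14].

### API

Orientations are given as a unit quaternion [x, y, z, w].
In Python, from cell import * gives the robot as it stands. The module is installed in compiled form; this text tells all that it offers.
- The arm moves only by the shell command python3 -m crank 'ROWS' [OPENING]. ROWS is JSON, a list of rows, each a list of 4 numbers: the shift along the tool's x, y, z normalised to -1 to 1, where 1 is 0.25 m, then the turn about the tool's z normalised to -1 to 1, where 1 is 120 degrees. A call has 1 to 5 rows; each row is the pose to reach, as a shift and turn from the pose commanded when the call began, along the tool's axes at that moment; what a row does not reach only later rows make up. A row lasts 1/8 s, in which the tool goes at most 62.5 mm and 10.7 degrees, less where a joint would pass 70% of its speed; a pose out of reach is approached as far as the arm can. A call with a number of a shift or a turn outside -1 to 1 is refused whole. A call with a gripper value outside its range is refused whole. OPENING is the opening, from 0 (shut) to 1 (fully open), set as the call begins (- or left out, the last holds). The fingers move at their own pace and stop on an object; the grip force is fixed at half the most. Time passes only in rows, so rows that repeat a pose let the fingers close. It gives the time, the measured TCP pose, the force, the opening and the grip force at its end, in the units of the state.
- read_state(): the state, without advancing time (a new reading comes with each control period).
- read_camera(name): name is "scene" or "top" or "wrist"; returns a dict with "pixels" (420x560x3 uint8, red, green, blue), "depth" (420x560 float32, m along the optical axis (not along the pixel's ray), 0 where there is no reading), "camera_matrix" (3x3 intrinsics, pixels), "k1" (the pictures are not rectified: a ray, as slopes to the right and down, at radius r is drawn at 1 + k1 r^2 times it, then the intrinsics apply), "position" and "orientation" of the camera in the world. Camera axes: x right, y down, z forward; pixel columns grow to the right and rows downward; lengths in m; the calibration is good to about 2 mm. A picture is of the moment at which its call begins.
- hand_in(): hands the job in; it is judged then, once.
The state is a dict: "t": time; "joints": joint angles; "qd": joint speeds; "joint_efforts": joint torques, N m; "eef_pos": TCP position; "eef_rot": TCP orientation; "wrist_force": force on the tool from outside, world axes, zero at the start; "wrist_torque": the same for the moment, N m; "grip_width": finger opening in m; "grip_force": force on a finger pad.
Only numpy, scipy, OpenCV 4.12 (cv2) and the standard library are available. Lean on these libraries where they do the work, as an engineer would, in place of code of your own. Each camera call takes 0.05 s, during which the arm holds its last target. There are 200 camera calls.

## Working session

There is one attempt and no reset: what is moved stays moved. The work goes in short steps, Python scripts to look and compute and a shell command to move; the robot and the scene stay as the last step left them, time stands still between calls to the robot, and variables do not carry over. Pictures are saved under pics/ and viewed, at most 10 in all, crops included, and the job is handed in when it is done.

```bash
mkdir -p pics; cat > h.py <<'E'
from cell import *
import numpy as np, cv2
from scipy.spatial.transform import Rotation as R
def shot(n,f):
    c=read_camera(n); cv2.imwrite('pics/'+f+'.png',c['pixels'][:,:,::-1]); np.save(f+'.npy',c,allow_pickle=True); return c
def load(f): return np.load(f+'.npy',allow_pickle=True).item()
def cloud(c):
    K=c['camera_matrix']; v,u=np.mgrid[0:420,0:560].astype(float)
    D=np.array([c['k1'],0,0,0,0.])
    p=np.stack([u.ravel(),v.ravel()],1)[:,None]
    # small k1: invert by fixed point
    d=np.stack([(u-K[0,2])/K[0,0],(v-K[1,2])/K[1,1]],-1); s=d.copy()
    for _ in range(20): s=d/(1+c['k1']*(s**2).sum(-1,keepdims=True))
    P=np.concatenate([s,np.ones_like(s[...,:1])],-1)*c['depth'][...,None]
    W=P@R.from_quat(c['orientation']).as_matrix().T+np.array(c['position'])
    W[c['depth']==0]=np.nan
    return W
E
python3 - <<'E'
from h import *
for n in['scene','top']:
    c=shot(n,n+'0'); print(n,c['position'],R.from_quat(c['orientation']).as_matrix()[:,2],c['k1'],c['camera_matrix'][0,0])
print(read_state())
a,b=load('scene0')['pixels'],load('top0')['pixels']
cv2.imwrite('pics/scene0.png',a[:,:,::-1])
E
```

```text
scene [ 0.5644015  -0.86720363  1.15869072] [-0.04252676  0.61640299 -0.78628165] -0.11181690256211779 545.1376546848703
top [ 0.29931597 -0.01134039  1.43000119] [ 1.57940832e-01  6.45196655e-04 -9.87448367e-01] 0.012644896412347104 500.1578906578807
{'t': 0.1, 'joints': array([-1.27922555e+00,  2.17736809e-01,  1.61478681e+00, -3.37477877e-05,
        1.31125878e+00, -1.12194342e-01]), 'qd': array([-0.00039245, -0.00219738, -0.00189458,  0.00151304,  0.00101876,
        0.00011639]), 'joint_efforts': array([-3.16587348e-04, -3.98074257e+01, -3.04971170e+01, -1.38819310e-04,
        4.21149030e-03,  1.58660464e-05]), 'eef_pos': array([ 0.24537011, -0.57407919,  0.25205587]), 'eef_rot': array([ 9.79689375e-01,  2.00518151e-01, -1.14304269e-04, -1.08901398e-03]), 'wrist_force': array([-0.14044068, -0.5788957 , -0.39815799]), 'wrist_torque': array([-0.02755129, -0.05490809, -0.03445847]), 'grip_force': 0.0, 'grip_width': 0.0853281836427612}
```

View pics/scene0.png

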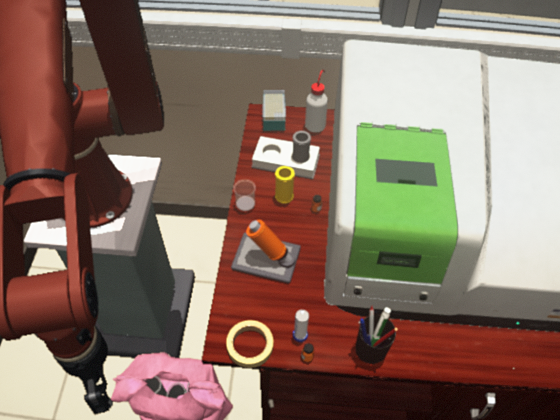

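View pics/top0.png

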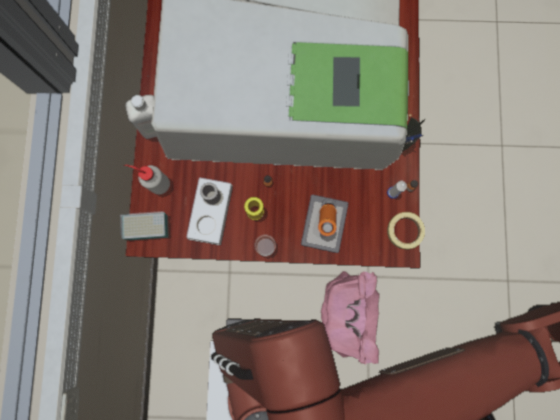

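Candidates for the orange sleeve, in top-camera pixels: the orange tube on the leaning rod (327,220), the yellow look-alike (255,209), the grey sleeve (209,192) and the cream ring (407,230). I choose the orange one on the rod. The free seat is at (205,226). Next I fit the geometry and take a close crop.

```bash
python3 - <<'E'
from h import *
from scipy.optimize import least_squares
pts={}
for n in['scene0','top0']:
    c=load(n); W=cloud(c); hsv=cv2.cvtColor(c['pixels'],cv2.COLOR_RGB2HSV).astype(int); h,s,v=hsv[...,0],hsv[...,1],hsv[...,2]
    m=(h>=5)&(h<=13)&(s>170)&(v>120)&(W[...,2]>.05)&(W[...,2]<.2)&(W[...,0]>.3)&(W[...,0]<.62)
    m=cv2.erode(m.astype(np.uint8),np.ones((2,2)))>0
    pts[n]=W[m]; print(n,m.sum(),np.nanmedian(W[m],0))
def fit(P):
    def r(q):
        a=np.array([q[2],q[3],1]);a/=np.linalg.norm(a); d=P-[q[0],q[1],.1]
        return np.linalg.norm(np.cross(d,a),axis=1)-.024
    m=np.median(P,0)
    o=least_squares(r,[m[0]+.01,m[1],-.7,0],loss='soft_l1',f_scale=.002); a=np.array([o.x[2],o.x[3],1]);a/=np.linalg.norm(a)
    s=(P-[o.x[0],o.x[1],.1])@a
    p=np.array([o.x[0],o.x[1],.1])
    print('axis pt@z.1',p,'dir',a,'lean',np.degrees(np.arccos(a[2])),'yaw',np.arctan2(-a[1],-a[0]),'s',np.percentile(s,[1,99]),'low/top end',p+a*np.percentile(s,1),p+a*np.percentile(s,99),'rms',np.std(r(o.x)))
for P in list(pts.values())+[np.vstack(list(pts.values()))]: fit(P)
# rack
for n in['scene0','top0']:
    c=load(n);W=cloud(c);hsv=cv2.cvtColor(c['pixels'],cv2.COLOR_RGB2HSV).astype(int)
    m=(W[...,2]>.027)&(W[...,2]<.043)&(hsv[...,1]<60)&(hsv[...,2]>150)&(W[...,0]<.6)&(W[...,1]>.1)&(W[...,1]<.45)&(W[...,0]>.3)
    k,l,st,ce=cv2.connectedComponentsWithStats(m.astype(np.uint8)); i=1+np.argmax(st[1:,4]); P=W[l==i]
    rc=cv2.minAreaRect((P[:,:2]*1000).astype(np.float32)); print(n,rc,np.median(P[:,2]),cv2.boxPoints(rc).tolist())
    g=(hsv[...,1]<80)&(hsv[...,2]<120)&(W[...,2]>.10)&(W[...,2]<.118)&(W[...,0]<.6)&(W[...,1]>.1)&(W[...,1]<.45)&(W[...,0]>.3)
    print('grey top',g.sum(),cv2.minEnclosingCircle((W[g][:,:2]*1000).astype(np.float32)))
    f=(W[...,2]>.0)&(W[...,2]<.02)&(hsv[...,1]<60)&(W[...,0]<.6)&(W[...,1]>.15)&(W[...,1]<.4)&(W[...,0]>.35)
    print('floor',f.sum(),np.median(W[f],0))
a=load('scene0')['pixels'][160:290,220:340];b=load('top0')['pixels'][160:270,180:370]
cv2.imwrite('pics/crop0.png',np.vstack([cv2.resize(a,None,fx=2.6,fy=2.2),])[:,:,::-1]) if 0 else cv2.imwrite('pics/crop0.png',cv2.resize(a,None,fx=4,fy=4,interpolation=3)[:,:,::-1])
E
```

```text
scene0 540 [ 0.49517167 -0.16699749  0.09932536]
top0 203 [ 0.49404643 -0.15203567  0.10790547]
axis pt@z.1 [ 0.51736261 -0.17941545  0.1       ] dir [-0.62568324  0.06549384  0.777323  ] lean 38.983878926730995 yaw -0.10429589950159324 s [-0.04005793  0.06063153] low/top end [ 0.54242618 -0.182039    0.06886205] [ 0.47942648 -0.17544446  0.14713028] rms 0.007476345328615394
axis pt@z.1 [ 0.52869394 -0.15548926  0.1       ] dir [-0.6339095   0.19062659  0.74954669] lean 41.448873566082355 yaw -0.292113343671718 s [-0.02431029  0.06859939] low/top end [ 0.54410446 -0.16012345  0.0817783 ] [ 0.48520814 -0.14241239  0.15141845] rms 0.008831647061661108
axis pt@z.1 [ 0.52053578 -0.174335    0.1       ] dir [-0.61196031  0.12921675  0.78026125] lean 38.715498949874345 yaw -0.20809544896462107 s [-0.03751155  0.06299912] low/top end [ 0.54349136 -0.17918212  0.07073119] [ 0.48198282 -0.16619445  0.14915577] rms 0.008702137211988753
scene0 ((508.03631591796875, 176.1511688232422), (96.70914459228516, 173.7261199951172), 81.9096908569336) 0.03534574162968096 [[415.232666015625, 140.50241088867188], [587.229736328125, 116.05328369140625], [600.8399658203125, 211.7999267578125], [428.8428955078125, 236.24905395507812]]
grey top 76 ((557.2218627929688, 245.0531005859375), 102.13996887207031)
floor 270 [0.47668512 0.20561974 0.01004264]
top0 ((509.901611328125, 176.90989685058594), (90.820556640625, 172.8857421875), 81.01560974121094) 0.03450631107025404 [[417.42779541015625, 145.55615234375], [588.1924438476562, 118.557373046875], [602.3754272460938, 208.26364135742188], [431.61077880859375, 235.26242065429688]]
grey top 55 ((552.1976318359375, 239.2826690673828), 92.92049407958984)
floor 461 [0.46969746 0.19209038 0.00898282]
```

View pics/crop0.png

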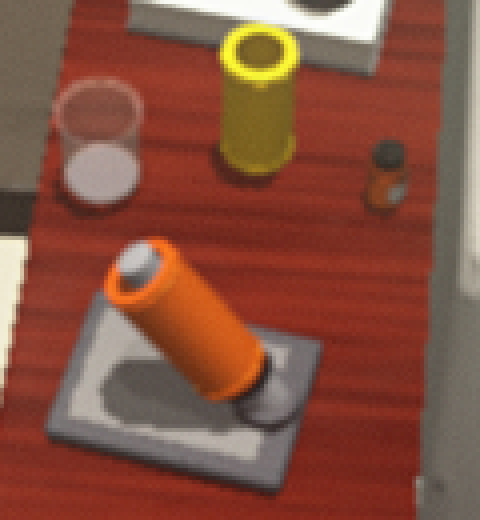

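The crop shows the orange sleeve on the steel rod: its upper end is at crop (145,270) and the black collar is at (265,385). The yellow look-alike stands apart at (258,100). I take the stand's yaw from its plate and refit.

```bash
python3 - <<'E'
from h import *
from scipy.optimize import least_squares
for n in['scene0','top0']:
    c=load(n);W=cloud(c);hsv=cv2.cvtColor(c['pixels'],cv2.COLOR_RGB2HSV).astype(int)
    m=(hsv[...,1]<70)&(W[...,2]>.004)&(W[...,2]<.024)&(W[...,0]<.62)&(W[...,0]>.35)&(W[...,1]>-.3)&(W[...,1]<-.05)
    k,l,st,ce=cv2.connectedComponentsWithStats(m.astype(np.uint8)); i=1+np.argmax(st[1:,4]); P=W[l==i]
    rc=cv2.minAreaRect((P[:,:2]*1000).astype(np.float32)); print(n,rc,np.median(P[:,2]))
    h,s,v=hsv[...,0],hsv[...,1],hsv[...,2]
    m=(h>=5)&(h<=13)&(s>170)&(v>120)&(W[...,2]>.05)&(W[...,2]<.2)&(W[...,0]>.3)&(W[...,0]<.62)
    m=cv2.erode(m.astype(np.uint8),np.ones((3,3)))>0; P=W[m]
    for psi in (-.25,-.2,-.15,-.1,-.05):
        a=np.array([-np.sin(.611)*np.cos(psi),-np.sin(.611)*np.sin(psi),np.cos(.611)])
        f=lambda q:np.linalg.norm(np.cross(P-[q[0],q[1],.1],a),axis=1)-.024
        o=least_squares(f,[.52,-.165],loss='soft_l1',f_scale=.0015); r=f(o.x); print(psi,o.x,np.median(abs(r)),o.cost*1e6)
E
```

```text
scene0 ((485.0389404296875, -154.53244018554688), (112.37545776367188, 147.8304901123047), 79.7079086303711) 0.014508297222988187
-0.25 [ 0.5161436  -0.18219547] 0.0027179448908214304 2154.268033411211
-0.2 [ 0.51635086 -0.18177035] 0.0027350296686238125 2154.0915403872714
-0.15 [ 0.51661005 -0.18121213] 0.002749559375887044 2175.2491623547303
-0.1 [ 0.51693864 -0.1804829 ] 0.0027594290457524182 2218.7656390572424
-0.05 [ 0.51732147 -0.17961151] 0.0028829435735208027 2283.388328665765
top0 ((484.70013427734375, -152.4180908203125), (109.57305908203125, 150.01832580566406), 79.47006225585938) 0.013788728139865425
-0.25 [ 0.528364   -0.15272084] 0.0027525613442827973 473.95375973922455
-0.2 [ 0.52843142 -0.15193429] 0.0026461017538661914 467.9632756215368
-0.15 [ 0.52847481 -0.15121286] 0.002565234935686519 464.32919613789215
-0.1 [ 0.5284965  -0.15060697] 0.0025742140731905613 463.2668866174278
-0.05 [ 0.52850498 -0.15009955] 0.0025328220368762474 464.9148065264966
```

```bash
python3 -m crank '[[0,0,-0.2,0.08],[0,0,-0.3,0.16],[0,0,-0.3,0.24],[0,0,-0.3,0.28]]' 1
```

```text
t: 0.6
eef_pos: [0.2456, -0.5746, 0.3284]
eef_rot: [0.996, -0.093, 0.0, -0.0]
wrist_force: [0.3, 0.8, 0.9]
grip_width: 0.085
grip_force: 0.0
```

```bash
python3 - <<'E'
from h import *
from scipy.optimize import least_squares
psi=-.182;a=np.array([-np.sin(.611)*np.cos(psi),-np.sin(.611)*np.sin(psi),np.cos(.611)])
A=[]
for n in['scene0','top0']:
    c=load(n);W=cloud(c);hsv=cv2.cvtColor(c['pixels'],cv2.COLOR_RGB2HSV).astype(int)
    h,s,v=hsv[...,0],hsv[...,1],hsv[...,2]
    m=(h>=5)&(h<=13)&(s>170)&(v>120)&(W[...,2]>.05)&(W[...,2]<.2)&(W[...,0]>.3)&(W[...,0]<.62)
    P=W[m];A.append(P)
for P in A+[np.vstack(A)]:
    f=lambda q:np.linalg.norm(np.cross(P-[q[0],q[1],.1],a),axis=1)-.024
    o=least_squares(f,[.47,-.155],loss='soft_l1',f_scale=.0015); r=f(o.x); p=np.r_[o.x,.1];s=(P-p)@a
    print(p,np.median(abs(r)),np.percentile(s,[1,99]),p+a*np.percentile(s,1),p+a*np.percentile(s,99))
    yl=np.array([-np.sin(psi),np.cos(psi)]);print('lateral from stand',(o.x-[.485,-.1535])@yl)
    # rack/pose at s=67 from lower end
print(a)
E
```

```text
[ 0.47412357 -0.15096388  0.1       ] 0.0013196922406570003 [-0.06832572  0.03205277] [ 0.51267374 -0.15805852  0.04403613] [ 0.45603903 -0.14763566  0.12625361]
lateral from stand 0.0005256322348466278
[ 0.47444813 -0.1514125   0.1       ] 0.0011927070180229662 [-0.06122012  0.0333711 ] [ 0.50898924 -0.15776932  0.04985615] [ 0.45561977 -0.14794739  0.12733343]
lateral from stand 0.00014316844687517567
[ 0.47422203 -0.15101611  0.1       ] 0.0012518868284966036 [-0.06761228  0.03284899] [ 0.51236967 -0.15803667  0.04462049] [ 0.45568825 -0.14760522  0.12690578]
lateral from stand 0.000492088301635648
[-0.56421162  0.10383554  0.81907474]
```

```bash
python3 -m crank '[[0.29,-0.917,0,0],[0.29,-0.917,0,0],[0.29,-0.917,0,0],[0.29,-0.917,0,0]]' 1; python3 -m crank '[[0.29,-0.917,0,0],[0.29,-0.917,0.3,0],[0.29,-0.917,0.3,0],[0.29,-0.917,0.3,0],[0.29,-0.917,0.3,0]]'
python3 - <<'E'
from h import *
shot('wrist','w1'); s=read_state(); print(s['eef_pos'],s['eef_rot'])
c=load('w1');W=cloud(c);hsv=cv2.cvtColor(c['pixels'],cv2.COLOR_RGB2HSV).astype(int)
from scipy.optimize import least_squares
psi=-.182;a=np.array([-np.sin(.611)*np.cos(psi),-np.sin(.611)*np.sin(psi),np.cos(.611)])
h,s,v=hsv[...,0],hsv[...,1],hsv[...,2]
m=(h>=5)&(h<=13)&(s>170)&(v>100)&(W[...,2]>.05)&(W[...,2]<.15)&(W[...,0]>.3)&(W[...,0]<.62)
P=W[m];print(len(P))
f=lambda q:np.linalg.norm(np.cross(P-[q[0],q[1],.1],a),axis=1)-.024
o=least_squares(f,[.47,-.155],loss='soft_l1',f_scale=.0015);p=np.r_[o.x,.1];t=(P-p)@a
print(p,np.median(abs(f(o.x))),np.percentile(t,[1,99]))
E
```

```text
t: 1.1
eef_pos: [0.3591, -0.3602, 0.3277]
eef_rot: [0.996, -0.091, -0.0, -0.0]
wrist_force: [1.1, -0.2, -0.4]
grip_width: 0.0855
grip_force: 0.0
t: 1.72
eef_pos: [0.4707, -0.1462, 0.2503]
eef_rot: [0.996, -0.088, -0.003, -0.001]
wrist_force: [-0.1, -0.4, -0.8]
grip_width: 0.0856
grip_force: 0.0
[ 0.4709745  -0.14776337  0.25132258] [ 9.96010272e-01 -8.92178329e-02 -1.78408887e-03 -7.30465039e-04]
4106
[ 0.47475105 -0.15178     0.1       ] 0.00035756536113482583 [-0.06672289  0.03114164]
```

View pics/w1.png

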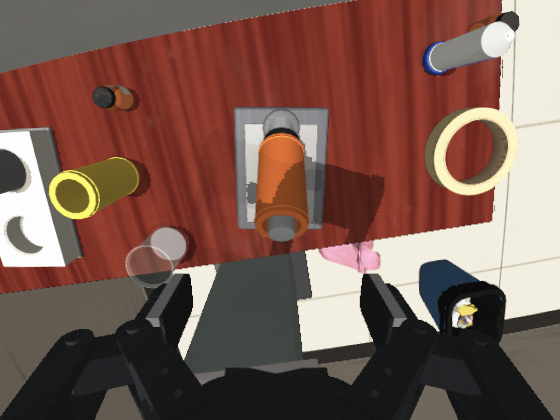

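The wrist view is aligned: the sleeve is vertical in the picture at (282,190), the rod tip is at (282,228) and the fingers straddle it. I descend and grip.

```bash
python3 -m crank '[[0.017,0.013,0.2,0],[0.017,0.013,0.4,0],[0.017,0.013,0.53,0],[0.017,0.013,0.585,0],[0.017,0.013,0.585,0]]'; python3 -m crank '[[0,0,0,0],[0,0,0,0],[0,0,0,0],[0,0,0,0],[0,0,0,0]]' 0;python3 -m crank '[[0,0,0,0],[0,0,0,0]]' 0
```

```text
t: 2.4
eef_pos: [0.4747, -0.1551, 0.107]
eef_rot: [0.996, -0.092, -0.0, -0.0]
wrist_force: [0.1, 0.3, -0.1]
grip_width: 0.0856
grip_force: 0.0
t: 3.02
eef_pos: [0.4761, -0.1544, 0.1091]
eef_rot: [0.996, -0.091, 0.001, 0.0]
wrist_force: [-1.4, 0.2, 5.5]
grip_width: 0.0469
grip_force: 60.8
t: 3.28
eef_pos: [0.4761, -0.1544, 0.1091]
eef_rot: [0.996, -0.091, 0.001, 0.0]
wrist_force: [-0.8, 1.3, 5.2]
grip_width: 0.0472
grip_force: 60.8
```

```bash
python3 -m crank '[[-0.023,0,-0.033,0],[-0.057,0,-0.082,0],[-0.092,0,-0.131,0],[-0.126,0,-0.18,0],[-0.16,0,-0.23,0]]'; python3 -m crank '[[-0.035,0,-0.049,0],[-0.069,0,-0.098,0],[-0.069,0,-0.098,0]]'
python3 - <<'E'
from h import *
c=shot('scene','s2');cv2.imwrite('pics/s2c.png',cv2.resize(c['pixels'][150:290,200:340],None,fx=4,fy=4,interpolation=3)[:,:,::-1])
E
```

```text
t: 3.9
eef_pos: [0.4363, -0.1467, 0.1663]
eef_rot: [0.996, -0.091, 0.002, 0.0]
wrist_force: [5.0, 2.8, -0.4]
grip_width: 0.0469
grip_force: 61.7
t: 4.28
eef_pos: [0.4188, -0.1437, 0.1909]
eef_rot: [0.996, -0.091, 0.001, 0.0]
wrist_force: [1.2, 1.8, 3.6]
grip_width: 0.047
grip_force: 61.9
```

View pics/s2c.png

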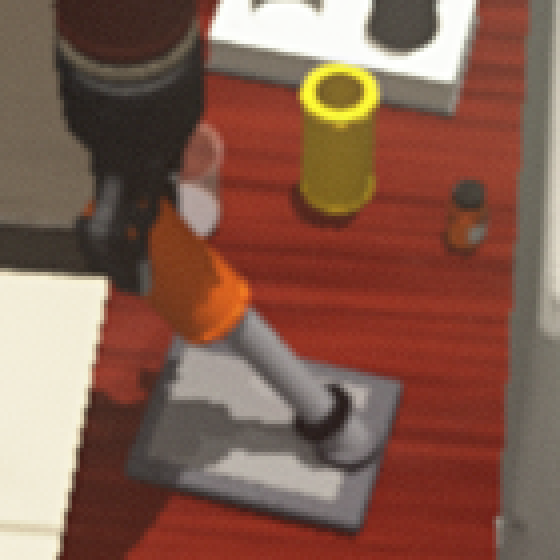

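The sleeve is nearly off, with about 12 mm of rod left inside it (crop 245,310). The tool cannot tilt, so I use the rod tip inside the bore as a fulcrum and pivot the sleeve upright between the pads.

```bash
python3 -m crank '[[0.03,0,-0.02,0],[0.07,0,-0.027,0],[0.11,0,-0.032,0],[0.155,0,-0.035,0],[0.196,0,-0.037,0]]'; python3 -m crank '[[0,0,0,0]]'
python3 - <<'E'
from h import *
c=shot('scene','s3');cv2.imwrite('pics/s3c.png',cv2.resize(c['pixels'][150:290,200:340],None,fx=4,fy=4,interpolation=3)[:,:,::-1])
E
```

```text
t: 4.95
eef_pos: [0.4594, -0.1491, 0.1926]
eef_rot: [0.996, -0.091, -0.012, -0.004]
wrist_force: [-11.6, 6.5, -3.5]
grip_width: 0.0468
grip_force: 61.5
t: 5.08
eef_pos: [0.4603, -0.1491, 0.1925]
eef_rot: [0.996, -0.091, -0.011, -0.004]
wrist_force: [-9.6, 5.3, -3.5]
grip_width: 0.0468
grip_force: 61.8
```

View pics/s3c.png

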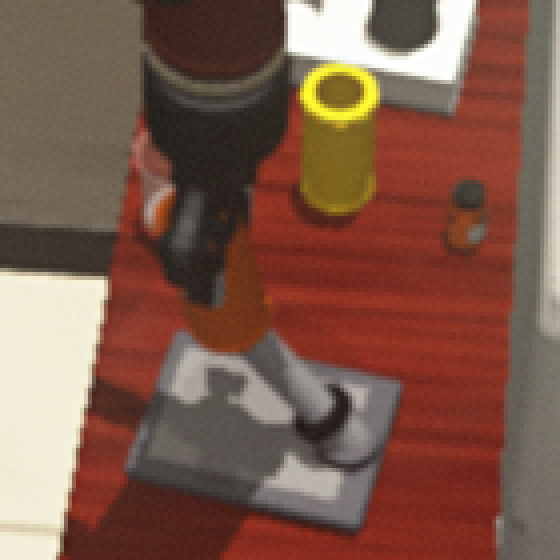

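The sleeve has pivoted and now looks close to upright (crop 230,290). I fit its tilt.

```bash
cat > tilt.py <<'E'
from h import *
from scipy.optimize import least_squares
def tilt(c):
    W=cloud(c);hsv=cv2.cvtColor(c['pixels'],cv2.COLOR_RGB2HSV).astype(int);h,s,v=hsv[...,0],hsv[...,1],hsv[...,2]
    p0=read_state()['eef_pos']
    m=(h>=5)&(h<=14)&(s>150)&(v>60)&(np.linalg.norm(W[...,:2]-p0[:2],axis=-1)<.06)&(W[...,2]>p0[2]-.12)&(W[...,2]<p0[2]+.06)
    P=W[m];z0=np.median(P[:,2]);cam=np.array(c['position'])
    def f(q):
        a=np.array([q[2],q[3],1]);a/=np.linalg.norm(a);return np.linalg.norm(np.cross(P-[q[0],q[1],z0],a),axis=1)-.024
    m0=np.median(P,0);d=m0-cam;d/=np.linalg.norm(d);g=m0+.02*d
    o=least_squares(f,[g[0],g[1],-.2,0],loss='soft_l1',f_scale=.001)
    a=np.array([o.x[2],o.x[3],1]);a/=np.linalg.norm(a);p=np.r_[o.x[:2],z0];t=(P-p)@a
    print(len(P),'p',p,'a',a,'res',np.median(abs(f(o.x))),'ends',p+a*np.percentile(t,1),p+a*np.percentile(t,99),'tcp',p0)
E
python3 - <<'E'
from tilt import *
tilt(load('s3'))
tilt(shot('wrist','w3'))
E
```

```text
397 p [ 0.45747667 -0.14849623  0.15634321] a [-0.17794244  0.01447795  0.98393439] res 0.0008985923256565158 ends [ 0.4641645  -0.14904037  0.11936278] [ 0.44346163 -0.14735592  0.23383948] tcp [ 0.46019811 -0.14913649  0.19250347]
14763 p [ 0.44980089 -0.14760709  0.19823719] a [-0.19050914  0.0324063   0.9811504 ] res 0.0005180275042291557 ends [ 0.46441561 -0.15009311  0.12296921] [ 0.44651739 -0.14704856  0.2151477 ] tcp [ 0.4601766  -0.14911691  0.19251731]
```

```bash
python3 -m crank '[[0.02,0,-0.015,0],[0.045,0,-0.02,0],[0.068,0,-0.02,0],[0.068,0,-0.02,0]]'
python3 - <<'E'
from tilt import *
tilt(shot('wrist','w4'))
E
```

```text
t: 5.68
eef_pos: [0.4704, -0.1508, 0.1936]
eef_rot: [0.996, -0.09, -0.02, -0.005]
wrist_force: [-19.3, 5.7, -5.4]
grip_width: 0.0461
grip_force: 61.3
13594 p [ 0.45904288 -0.14906609  0.19955989] a [-0.0638599   0.00575668  0.99794227] res 0.0006097986275993318 ends [ 0.46389945 -0.14950388  0.12366607] [ 0.45790303 -0.14896333  0.21737242] tcp [ 0.47036053 -0.15080156  0.19361408]
```

```bash
python3 -m crank '[[0.02,0,-0.006,0],[0.04,0,-0.006,0],[0.04,0,-0.006,0]]';python3 -m crank '[[-0.015,0,-0.02,0],[-0.02,0,-0.1,0],[-0.02,0,-0.25,0],[-0.02,0,-0.3,0],[-0.02,0,-0.3,0]]'
python3 - <<'E'
from tilt import *
tilt(shot('wrist','w5'))
print(read_state()['eef_rot'])
E
```

```text
t: 6.1
eef_pos: [0.4747, -0.1516, 0.1934]
eef_rot: [0.996, -0.089, -0.028, -0.006]
wrist_force: [-31.9, 6.4, -0.4]
grip_width: 0.0459
grip_force: 61.5
t: 6.72
eef_pos: [0.4892, -0.1571, 0.2802]
eef_rot: [0.996, -0.091, 0.0, 0.0]
wrist_force: [-0.0, -0.3, -0.9]
grip_width: 0.0457
grip_force: 65.9
12987 p [ 0.47640181 -0.15496501  0.28572107] a [-0.06494523  0.01214322  0.99781494] res 0.000599693182473264 ends [ 0.48131398 -0.15588347  0.21025076] [ 0.47521914 -0.15474388  0.30389158] tcp [ 0.48849366 -0.15670463  0.27895518]
[ 9.95834687e-01 -9.11754040e-02 -5.65432297e-04 -4.66024440e-05]
```

The sleeve is off the rod and within 4° of upright, but gripped about 11 mm off centre. I move gently to a point above the free seat.

```bash
python3 -m crank '[[-0.03,-0.1,0,0],[-0.07,-0.25,0,0],[-0.11,-0.42,0,0],[-0.155,-0.6,0,0],[-0.2,-0.8,0,0]]';python3 -m crank '[[-0.04,-0.17,0,0],[-0.07,-0.33,0,0],[-0.09,-0.45,0,0],[-0.099,-0.524,0,0],[-0.099,-0.524,0,0]]'
python3 - <<'E'
from tilt import *
c=shot('wrist','w6');tilt(c)
W=cloud(c);hsv=cv2.cvtColor(c['pixels'],cv2.COLOR_RGB2HSV).astype(int)
m=(W[...,2]>.029)&(W[...,2]<.041)&(W[...,0]<.62)&(W[...,1]>.08)&(W[...,1]<.3)&(W[...,0]>.38)
k,l,st,ce=cv2.connectedComponentsWithStats(m.astype(np.uint8)); i=1+np.argmax(st[1:,4]); P=W[l==i]
rc=cv2.minAreaRect((P[:,:2]*1000).astype(np.float32)); print(rc,np.median(P[:,2]))
E
```

```text
t: 7.4
eef_pos: [0.4745, 0.0503, 0.2777]
eef_rot: [0.996, -0.092, -0.002, 0.0]
wrist_force: [1.5, -0.8, -0.1]
grip_width: 0.0458
grip_force: 65.8
t: 8.02
eef_pos: [0.4747, 0.1828, 0.2786]
eef_rot: [0.996, -0.09, -0.001, 0.001]
wrist_force: [-1.2, -0.2, -0.7]
grip_width: 0.0455
grip_force: 65.8
12965 p [0.46187611 0.18492009 0.284174  ] a [-0.06219456  0.01197257  0.99799223] res 0.0006020733550347636 ends [0.46658344 0.18401392 0.20863878] [0.46074392 0.18513804 0.30234139] tcp [0.47483709 0.18204273 0.27880915]
((509.3450927734375, 176.4490966796875), (90.32933807373047, 171.92515563964844), 80.96436309814453) 0.03524550587572314
```

View pics/w6.png

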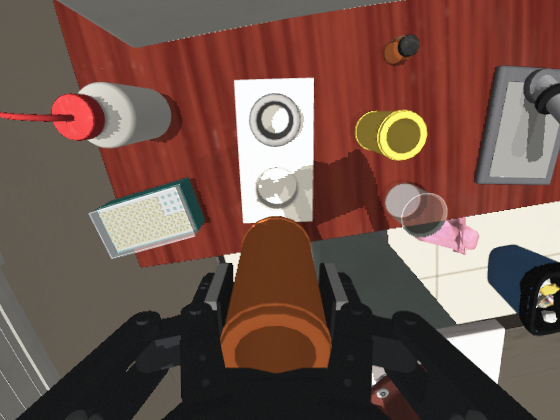

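The seat at (277,185) is clear and the grey sleeve is seated at (275,120). The sleeve is above the seat, within 2 mm. I lower it.

```bash
python3 -m crank '[[0.009,0.003,0.12,0],[0.009,0.003,0.3,0],[0.009,0.003,0.48,0],[0.009,0.003,0.62,0],[0.009,0.003,0.62,0]]';python3 -m crank '[[0,0,0.03,0],[0,0,0.06,0],[0,0,0.09,0],[0,0,0.09,0]]'
python3 - <<'E'
from tilt import *
c=shot('wrist','w7');tilt(c)
E
```

```text
t: 8.7
eef_pos: [0.4743, 0.1792, 0.1214]
eef_rot: [0.996, -0.092, -0.004, 0.002]
wrist_force: [-0.0, -1.3, -0.7]
grip_width: 0.0454
grip_force: 65.8
t: 9.2
eef_pos: [0.4798, 0.1816, 0.11]
eef_rot: [0.996, -0.091, 0.001, 0.0]
wrist_force: [-13.3, -3.8, 35.5]
grip_width: 0.0456
grip_force: 68.8
12912 p [0.46686857 0.18366955 0.11564062] a [-0.06327038  0.01358423  0.99790397] res 0.0005983473776803357 ends [0.47167995 0.18263654 0.03975526] [0.46571692 0.18391681 0.13380447] tcp [0.4797552  0.18156753 0.10999944]
```

It touched the rim on the +x side, with the bottom about 4 mm too far that way. I lift slightly, shift and lower again.

```bash
python3 -m crank '[[0,0,-0.06,0],[-0.015,0,-0.06,0],[-0.015,0,-0.06,0],[-0.015,0,-0.06,0]]'
python3 - <<'E'
from tilt import *
c=shot('wrist','w8');tilt(c);print(read_state()['wrist_force'])
E
```

```text
t: 9.75
eef_pos: [0.4727, 0.1818, 0.1162]
eef_rot: [0.996, -0.091, -0.001, 0.0]
wrist_force: [-0.2, 0.5, -1.4]
grip_width: 0.0462
grip_force: 65.8
12946 p [0.45986279 0.18391933 0.12182523] a [-0.06205647  0.01445526  0.99796796] res 0.000610758702211292 ends [0.4645842  0.18281954 0.04589735] [0.4587361  0.18418178 0.13994419] tcp [0.47282034 0.18176827 0.11624626]
[-0.51407198  0.1053948  -0.98039072]
```

```bash
python3 -m crank '[[0.008,0,0,0],[0.008,0,0.03,0],[0.008,0,0.05,0],[0.008,0,0.06,0],[0.008,0,0.06,0]]'
python3 - <<'E'
from tilt import *
c=shot('wrist','w9');tilt(c);print(read_state()['wrist_force'])
E
```

```text
t: 10.42
eef_pos: [0.4752, 0.1815, 0.1019]
eef_rot: [0.996, -0.091, -0.0, 0.0]
wrist_force: [0.3, 0.5, -0.4]
grip_width: 0.0461
grip_force: 65.8
12946 p [0.46236898 0.18363012 0.1074467 ] a [-0.06329005  0.01273001  0.99791398] res 0.0006037745117306852 ends [0.46718485 0.18266147 0.03151348] [0.46121843 0.18386154 0.12558777] tcp [0.47544678 0.18154967 0.1021232 ]
[-0.43481211 -0.03447795 -0.53395932]
```

The sleeve is in the mouth with no contact force. I continue to the floor.

```bash
python3 -m crank '[[0,0,0.025,0],[0,0,0.05,0],[0,0,0.065,0],[0,0,0.08,0],[0,0,0.08,0]]'
python3 - <<'E'
from tilt import *
c=shot('wrist','w10');tilt(c);print(read_state()['wrist_force'])
E
```

```text
t: 11.1
eef_pos: [0.4797, 0.1818, 0.0868]
eef_rot: [0.996, -0.091, 0.003, -0.0]
wrist_force: [-1.9, -2.2, 17.6]
grip_width: 0.0454
grip_force: 67.1
12086 p [0.46675599 0.18386072 0.09387917] a [-0.02167723  0.00344381  0.99975909] res 0.0006964917029487917 ends [0.46818688 0.1836334  0.02788632] [0.46637705 0.18392092 0.11135621] tcp [0.47963312 0.18181902 0.08680404]
[-1.75368031 -2.87184802 18.68891047]
```

The sleeve is on the floor of the seat and nearly vertical at 1.2°. I release it, and check before rising.

```bash
python3 -m crank '[[0,0,0,0],[0,0,0,0],[0,0,0,0],[0,0,0,0]]' 0.8; python3 -m crank '[[0,0,-0.1,0],[0,0,-0.25,0],[0,0,-0.4,0],[0,0,-0.55,0],[0,0,-0.6,0]]' 0.8
python3 - <<'E'
from h import *
c=shot('wrist','w11');W=cloud(c);hsv=cv2.cvtColor(c['pixels'],cv2.COLOR_RGB2HSV).astype(int);h,s,v=hsv[...,0],hsv[...,1],hsv[...,2]
m=(h>=4)&(h<=15)&(s>150)&(v>60)&(abs(W[...,0]-.468)<.04)&(abs(W[...,1]-.183)<.04)
P=W[m];print(len(P),np.nanpercentile(P[:,2],[1,50,95,99])); T=P[P[:,2]>.103]
print(cv2.minEnclosingCircle((T[:,:2]*1000).astype(np.float32)),read_state()['eef_pos'])
A=np.c_[T[:,:2]-T[:,:2].mean(0),np.ones(len(T))];k=np.abs(T[:,2]-np.median(T[:,2]))<.004;print(np.linalg.lstsq(A[k],T[k,2],rcond=None)[0])
E
```

```text
t: 11.65
eef_pos: [0.475, 0.1815, 0.0817]
eef_rot: [0.996, -0.091, -0.001, 0.0]
wrist_force: [-0.4, 0.0, -0.3]
grip_width: 0.0684
grip_force: 0.0
t: 12.28
eef_pos: [0.477, 0.182, 0.2349]
eef_rot: [0.996, -0.091, 0.002, -0.001]
wrist_force: [0.1, 0.5, 0.4]
grip_width: 0.0683
grip_force: 0.0
2774 [0.01889469 0.09606177 0.11076931 0.11127929]
((469.5689697265625, 183.37838745117188), 24.34562873840332) [0.47706858 0.18198618 0.23526245]
[-0.00415943  0.00230679  0.10973079]
```

View pics/w11.png

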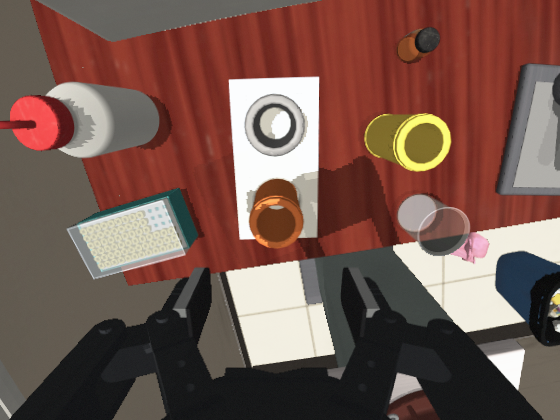

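The orange sleeve stands in the free seat (277,215). Its top is at 0.110 m and level, so it is fully down. The grey sleeve is still seated (275,122), the beaker, wash bottle and vial are in place, and the gripper is clear.

```bash
python3 -m crank '[[0,0,0,0],[0,0,0,0]]' && python3 -c "
from cell import *
print(hand_in())"
```

```text
t: 12.58
eef_pos: [0.4742, 0.1812, 0.23]
eef_rot: [0.996, -0.091, -0.002, 0.001]
wrist_force: [-0.5, 0.3, -1.0]
grip_width: 0.0682
grip_force: 0.0
the job is handed in; nothing more can be done
None
```

The orange sleeve is off the rod and stands upright in the rack's free seat, all the way down (top measured at 110 mm); the grey sleeve is still seated, and the job was handed in at about 12.6 s.

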